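# Press the pilot bushing home in the template carrier

### The arm

A 7-joint arm with a two-finger parallel gripper is mounted at the origin on the work surface. World frame = base frame: x ahead of the robot, y to its left, z up, the work surface at z = 0. Lengths are in m, angles in degrees, forces in N, time in s.
With the tool pointing down it reaches from about 0.425 to 0.875 m from the base axis. Payload 4.7 kg.
Tool frame: the origin (TCP) lies at the very end of the fingers, on their centre line; the grasp point (between the pads) lies env.grip_point_offset behind it (env.grip_point_offset is the distance from the TCP to the grasp point, in m); z points along the fingers, y is the direction in which the jaws open and shut (so a half turn about z gives the same grasp; the last joint's range is limited). The gripper opens to 87 mm and grips with 3 to 60 N. Pads are 19 mm wide; open, the fingers measure 117 mm over their backs; the gripper's body (75 mm by 190 mm) begins 51 mm behind the grasp point.
Start: joints at [75.522, 18.392, -4.016, 83.108, 1.295, 78.541, -3.26], TCP at [0.171, -0.627, 0.223] pointing down, gripper open.
Joint ranges: [-163.93, 163.93], [-17.29, 119.83], [-79.2, 71.16], [3.27, 140.29], [-89.18, 269.18], [5.43, 117.66], [-154.24, 154.24]. Speed limits (degrees/s): [147.25, 147.25, 180, 180, 180, 180, 180].

### API

Orientations are given as [roll, pitch, yaw] about the fixed x, y, z axes, in that order (R = Rz(yaw) Ry(pitch) Rx(roll)).
In Python, from cell import env gives the robot as it stands.
- The arm moves only by the tool send_rows, never from a script. Its argument "plan" is a list of rows, each a list of 7 numbers: the finger opening in mm, from 0 to 87, then the shift along the tool's x, y, z in mm, then the turn, a rotation vector about the tool's x, y, z in rad. A call has 1 to 12 rows; each row shifts and turns the commanded pose from where the row before left it, along the tool's axes as they then stand; what a row does not reach is not made up. A row lasts 1/10 s, in which the tool goes at most 50 mm and 8.59 degrees, less where a joint would pass 70% of its speed; a pose out of reach is approached as far as the arm can. A call is refused whole if a number of a shift passes 50 or a number of a turn 0.15, either way. A call with a gripper value outside its range is refused whole. The fingers move at their own pace and stop on an object; "grip_force" is the grip in N (left out, the last holds). Time passes only in rows, so rows that do not move let the fingers close. It gives the time, the measured TCP pose, the force and the opening at its end, in the units of the state.
- env.get_obs(): the state, without advancing time (a new reading comes with each control period).
- env.read_camera(name): name is "scene" or "top" or "wrist"; returns the picture (480x640x3 uint8, red, green, blue); there is no depth.
- env.get_calibration(name): a dict with "fx", "fy", "cx", "cy" (pixels), "extrinsics" (4x4, takes a point from camera to world coordinates). Camera axes: x right, y down, z forward; pixel columns grow to the right and rows downward; lengths in m; the calibration is good to about 2 mm. A picture is of the moment at which its call begins: read the wrist's pose just before it. get_calibration takes no time and is no camera call; for the wrist camera it gives the pose at the moment of the call.
- env.sign_off(): hands the job in, once; it reports no verdict.
Trained networks look in the newest picture that a camera, given by its name, has taken for a name from the list of things; names that differ only in an ending like _2 or _b are one class to them, and where a whole thing is asked for, a point or a joint stands for the part that bears it (a point fixed in the world has none). Each returns a list of dicts, best first, with "confidence" (0 to 1); they miss things now and then, are a little off and sometimes report something else, mostly with a low value. They report only what shows in the picture. A call takes as long as a camera call. They do not tell look-alikes from the thing itself.
- env.regions_of(camera, query): "region" (480x640 bool, what is visible of it) and "rect" ([left, top, right, bottom] in pixels, round what is visible of it).
The state is a dict: "time_s": time; "qpos": joint angles; "joint_velocities": joint speeds; "effort": joint torques, N m; "tool_pos": TCP position; "tool_rot": TCP orientation; "force": force on the tool from outside, world axes, zero at the start; "wrist_torque": the same for the moment, N m; "grip_width": finger opening in m.
Only numpy, scipy, OpenCV 4.12 (cv2) and the standard library are available. Lean on these libraries where they do the work, as an engineer would, in place of code of your own. Each camera call takes 0.05 s, during which the arm holds its last target. There are 200 camera calls.

### The job

Fit the shouldered brass bushing into the bore of the sprung steel carrier block: start it barrel first, then press it straight down until its shoulder sits flush on the block all round, and let go. It is a tight fit and takes a firm push, but feel for the bottom and keep the push under about 25 N so that the block is never driven down onto its stops, and leave the other gauges where they are.

Things in the scene. Friction and masses are not known exactly. Their poses are not given: they have to be found in the camera images.
- bushing: Shouldered brass bushing, 36 mm high, about 0.2 kg, standing on its barrel: barrel 28 mm diameter, 24 mm long, its lowest 10 mm tapering to 26.4 mm, with a 2 mm chamfer at the foot (23.6 mm); above it a round head 40 mm diameter, 12 mm high; a 10 mm hole runs through. The only standing piece with a wider head. Origin: centre of the underside of the barrel; z up its axis to the head.
- shoulder (a point): Centre of the underside of the bushing's head, 24 mm above its foot; this face must lie on the block's top.
- bore_mouth (a point): Centre of the bore at the top face of the carrier block (100 x 100 x 40 mm steel, top 70 mm above the table); z up. Moves with the block. Through bore 29.2 mm wide, 1.5 mm chamfer. The first 6 mm of barrel drop in freely; below, a springy liner grips it: sliding on takes a steady 6 to 15 N (varies) until the shoulder bottoms, then the push rises fast. It stays where it is left.
- carrier (a joint): How far the carrier block has sunk on its rubber mounts, m: 0 = free, positive = down. It gives several mm under a firm press, in proportion to the push, and springs back when released. At about 26 N it has sunk 10.6 mm and is about to meet its stops, which is too hard.
- stand: Fixed base of the carrier block: dark steel plate 130 x 130 x 12 mm with four rubber mounts; two upright guides on its y sides end 20 mm below the block's top. Origin: centre of its underside on the table; x and y along its sides. The bore is on its vertical axis.
- sleeve: Bystander: plain brass sleeve with no head, 32 mm diameter, 36 mm high, standing. Origin: centre of its underside.
- master_ring: Bystander: polished steel master ring lying flat, 68 mm outside, 40 mm hole, 18 mm high. Origin: centre of its underside.
- stopwatch: Bystander: round nickel stopwatch lying on its back, 52 mm diameter, 14 mm high. Origin: centre of its underside.
- sine_bar: Bystander: black sine bar, 25 x 200 x 30 mm, lying along its y axis. Origin: centre of its underside.
Things that resemble listed ones, but are neither listed nor needed, are in the scene too. What is shaped like the bushing but black or blue is not meant.

How it is judged (in metres and radians):
On the way, in this order (a step that is already met when the one before it is completed fails the run):
1. the bushing is started barrel first in the bore, at least 4 mm deep (z of bushing in the frame of bore_mouth below -0.004 m and horizontal distance between bushing and bore_mouth below 0.004 m and angle between bushing's own z axis and vertical below 0.25 rad), for 0.1 s.
2. the shoulder is bottomed on the block (z of shoulder in the frame of bore_mouth below 0.0015 m and horizontal distance between shoulder and bore_mouth below 0.003 m and angle between bushing's own z axis and vertical below 0.06 rad), for 0.1 s.
At the end, for the whole second after the job is handed in: The bushing is in the bore, upright within 0.06 rad and within 3 mm of the bore axis, its shoulder flush on the block's top (less than 1.5 mm gap), at rest, and the block has sprung back up (sunk less than 2 mm) (all of step 2 and z of shoulder in the frame of bore_mouth above -0.003 m and linear speed of bushing below 0.01 m/s and value of joint carrier below 0.002 m); the robot touches nothing.
It fails at once if the block is driven down to its stops: pushed with more than about 26 N (sunk over 10.6 mm) (value of joint carrier above 0.0106 m).
It fails at once if the sleeve is moved over 30 mm (distance of sleeve from where it was at the start of the episode above 0.03 m).
It fails at once if the master ring is moved over 30 mm (distance of master_ring from where it was at the start of the episode above 0.03 m).
It fails at once if the stopwatch is moved over 30 mm (distance of stopwatch from where it was at the start of the episode above 0.03 m).
It fails at once if the sine bar is moved over 30 mm (distance of sine_bar from where it was at the start of the episode above 0.03 m).
It also fails if it takes over 54 s, if anything falls off the work surface, if the arm or the gripper's body presses on something with over 40 N, if the wrist force passes 120 N, or if a joint passes its speed limit or range.

## Working session

There is one attempt and no reset: what is moved stays moved. The work goes in short steps, Python scripts to look and compute and a tool call to move; the robot and the scene stay as the last step left them, time stands still between calls to the robot, and variables do not carry over. Pictures are saved under pics/ and viewed, about 8 in all and at most 12, crops included, and the job is handed in when it is done.

Besides the shell and the picture viewer there is one more tool, called after "Call:" as a command line: name --pt "numbers of a row" for each row, then --argument value for the rest. send_rows: Moves the arm, as the interface text tells. Its arguments: {"type":"object","properties":{"plan":{"type":"array"},"grip_force":{"type":"number"}},"required":["plan"]}

```bash
mkdir -p pics; ls; python3 - <<'E'
from cell import env
import cv2
o=env.get_obs(); print({k:(o[k].tolist() if hasattr(o[k],'tolist') else o[k]) for k in ('time_s','tool_pos','tool_rot','force','grip_width','qpos')}, env.grip_point_offset)
for c in ('scene','top'):
    cv2.imwrite(f'pics/{c}0.png',env.read_camera(c)[:,:,::-1])
    print(c,env.get_calibration(c))
    for q in ('bushing','carrier','stand','sleeve'):
        for r in env.regions_of(c,q)[:4]: print(c,q,round(r['confidence'],2),r['rect'])
E
```

```text
pics
{'time_s': 0.0, 'tool_pos': [0.1711731824612134, -0.626504240767557, 0.2214844778272526], 'tool_rot': [-179.89284293852327, 0.006533749452564933, 15.286971522998412], 'force': [-0.5692535264154616, -0.3980135518717509, 0.3222892414940401], 'grip_width': 0.08727436626523642, 'qpos': [75.522100963116, 18.43934092107889, -4.016264207117572, 83.1719292511811, 1.2961610948182105, 78.54119447990449, -3.2615444866986474]} 0.0187
scene {'fx': 575.860477873278, 'fy': 575.860477873278, 'cx': 315.60337616747734, 'cy': 237.00747121390594, 'extrinsics': array([[ 0.79138912,  0.35574469, -0.49714081,  1.0626249 ],
       [ 0.61109623, -0.48201646,  0.62787063, -0.67221955],
       [-0.01626841, -0.80069085, -0.59885682,  0.64720609],
       [ 0.        ,  0.        ,  0.        ,  1.        ]])}
scene bushing 0.89 [324.7, 213.5, 342.9, 235.1]
scene bushing 0.85 [230.8, 211.4, 256.3, 236.9]
scene bushing 0.78 [267.3, 218.0, 290.6, 244.9]
scene carrier 0.61 [339.8, 152.6, 405.5, 206.0]
scene carrier 0.36 [171.1, 271.0, 196.2, 299.8]
scene stand 0.83 [326.5, 151.7, 414.2, 218.9]
scene sleeve 0.75 [174.4, 270.3, 196.9, 296.6]
top {'fx': 445.0479790286286, 'fy': 445.0479790286286, 'cx': 320.6047492728058, 'cy': 243.54138519328765, 'extrinsics': array([[ 2.83100897e-02, -9.93510961e-01,  1.10156750e-01,
         4.99718667e-01],
       [-9.99591870e-01, -2.85591763e-02, -6.83745303e-04,
        -7.57240309e-02],
       [ 3.82529449e-03, -1.10092434e-01, -9.93913992e-01,
         8.39659710e-01],
       [ 0.00000000e+00,  0.00000000e+00,  0.00000000e+00,
         1.00000000e+00]])}
top bushing 0.58 [291.1, 336.4, 319.3, 356.7]
top bushing 0.51 [345.6, 219.5, 383.9, 256.2]
top carrier 0.87 [136.7, 242.3, 202.9, 303.2]
top stand 0.7 [139.1, 238.0, 217.7, 305.3]
top sleeve 0.64 [401.8, 313.8, 421.7, 330.6]
```

View pics/top0.png

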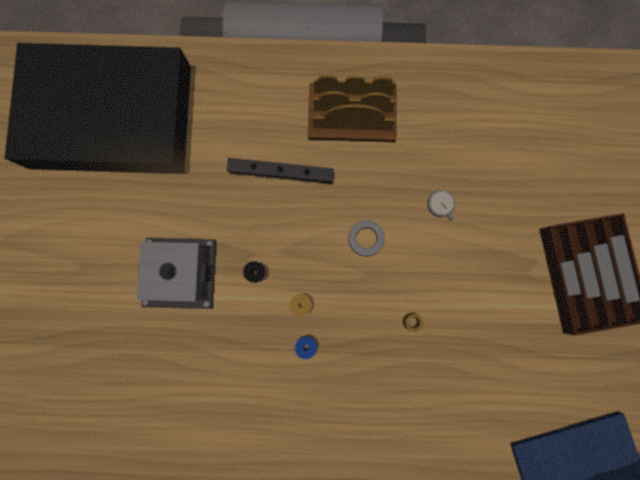

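View pics/scene0.png

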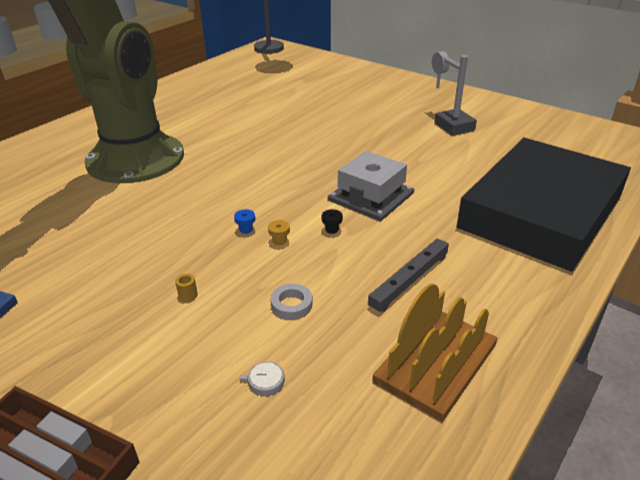

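The top view shows the brass shouldered bushing at about (301,304), the bore at about (168,271), and the black and blue decoys at (254,271) and (306,347). The scene view confirms that the brass piece has the wider head. Next I'll measure positions from both cameras.

```bash
cat > h.py <<'E'
from cell import env
import numpy as np, cv2
def ray(cal,uv,z):
    E=cal['extrinsics']; d=E[:3,:3]@[(uv[0]-cal['cx'])/cal['fx'],(uv[1]-cal['cy'])/cal['fy'],1]
    return E[:3,3]+d*(z-E[2,3])/d[2]
def proj(cal,p):
    c=np.linalg.inv(cal['extrinsics'])@[*p,1]; return np.array([c[0]/c[2]*cal['fx']+cal['cx'],c[1]/c[2]*cal['fy']+cal['cy']])
def blob(im,win,f):
    l,t,r,b=win; m=f(cv2.cvtColor(im[t:b,l:r],cv2.COLOR_RGB2HSV).astype(int)).astype(np.uint8)
    n,_,s,c=cv2.connectedComponentsWithStats(m); i=1+np.argmax(s[1:,4]); return c[i]+[l,t],s[i]
E
python3 - <<'E'
from h import *
im=cv2.imread('pics/top0.png')[:,:,::-1]; cal=env.get_calibration('top'); sc=env.get_calibration('scene')
hsv=cv2.cvtColor(im,cv2.COLOR_RGB2HSV); print(hsv[300,295],hsv[285,330],hsv[271,168],hsv[271,150])
c,s=blob(im,(285,288,318,322),lambda h:(h[...,1]>hsv[285,330][1]+35)&(h[...,2]>90)); print(c,s)
b,s2=blob(im,(155,258,182,285),lambda h:h[...,2]<80); print(b,s2)
for n,u,z in (('bush',c,.036),('bore',b,.066)):
    p=ray(cal,u,z); print(n,p,np.hypot(*p[:2]),proj(sc,p))
for u in ((139,241),(197,240),(198,302),(140,301)): print(ray(cal,u,.07))
print('blue',ray(cal,(306,347),.036),'black',ray(cal,(254,271),.036))
E
```

```text
[ 18 165 127] [ 18 121 126] [ 0  7 35] [167  16 112]
[300.60474308 304.38339921] [  5   7  21  21 253]
[167.33193277 270.90336134] [  4   4  18  18 238]
bush [ 0.47826628 -0.0436038   0.036     ] 0.48024985803708903 [278.15189994 225.230589  ]
bore [0.530082   0.18819741 0.066     ] 0.5624990558975066 [372.44045285 167.67776602]
[0.58039297 0.23943601 0.07      ]
[0.58503834 0.13886369 0.07      ]
[0.47826011 0.13085901 0.07      ]
[0.47715474 0.23015874 0.07      ]
blue [ 0.40377281 -0.0556411   0.036     ] black [0.53553392 0.04238391 0.036     ]
```

Call:
send_rows --pt "60 41 -18 0 0 0 0" --pt "60 41 -18 0 0 0 0" --pt "60 41 -18 0 0 0 0" --pt "60 41 -18 0 0 0 0" --pt "60 41 -18 0 0 0 0" --pt "60 41 -18 0 0 0 0" --pt "60 41 -18 0 0 0 0" --pt "60 41 -18 0 0 0 0" --grip_force 40

```text
time_s: 1.3
tool_pos: [0.451, -0.4004, 0.2229]
tool_rot: [180.0, -0.0, 15.3]
force: [0.2, 0.1, -0.2]
grip_width: 0.0601
```

Call:
send_rows --pt "60 15 -42 3 0 0 0" --pt "60 15 -42 3 0 0 0" --pt "60 15 -42 3 0 0 0" --pt "60 15 -42 3 0 0 0" --pt "60 15 -42 3 0 0 0" --pt "60 15 -42 3 0 0 0" --pt "60 15 -42 3 0 0 0" --pt "60 15 -42 3 0 0 0" --pt "60 0 0 0 0 0 0" --pt "60 0 0 0 0 0 0" --pt "60 0 0 0 0 0 0"

```text
time_s: 2.4
tool_pos: [0.4769, -0.0472, 0.1986]
tool_rot: [180.0, 0.0, 15.2]
force: [0.2, 0.6, -0.5]
grip_width: 0.0599
```

```bash
python3 - <<'E'
from h import *
o=env.get_obs(); print(o['tool_pos'],o['tool_rot'],o['force'],o['time_s'])
cal=env.get_calibration('wrist'); im=env.read_camera('wrist'); cv2.imwrite('pics/w1.png',im[:,:,::-1])
print(cal['extrinsics'],proj(cal,(.478,-.0436,.036)),proj(cal,(*o['tool_pos'][:2],.036)))
E
```

```text
[ 0.47690225 -0.04720954  0.19862   ] [1.79958312e+02 6.96298366e-03 1.51973383e+01] [ 0.21742837  0.56354858 -0.45393966] 2.4
[[ 0.2620543  -0.93162784 -0.25178784  0.54646805]
 [-0.9650523  -0.25263585 -0.06963607 -0.02853286]
 [ 0.00126426  0.26123686 -0.9652739   0.36009355]
 [ 0.          0.          0.          1.        ]] [318.12512508 214.53143401] [321.8209195  216.79591943]
```

View pics/w1.png

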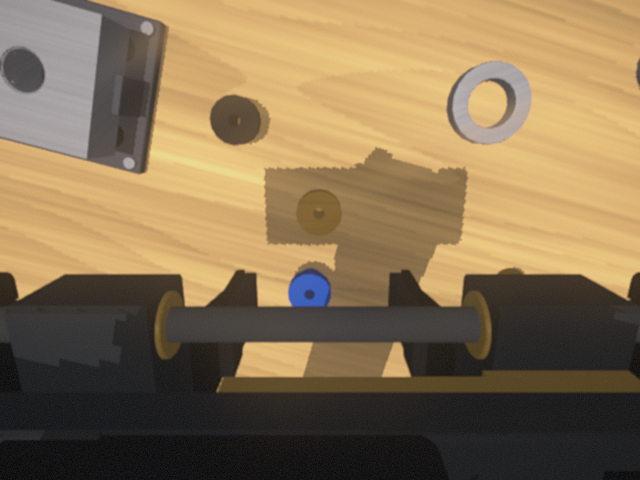

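The brass head is centred at (319,213), within about 1.5 px of the prediction (318,214.5). I'll descend and grip only the head, with the tips about 2.5 mm above the shoulder so they will clear the block.

Call:
send_rows --pt "60 3 -2.4 40 0 0 0" --pt "60 0 0 40 0 0 0" --pt "60 0 0 40 0 0 0" --pt "60 0 0 35 0 0 0" --pt "60 0 0 17 0 0 0" --pt "60 0 0 0 0 0 0" --pt "30 0 0 0 0 0 0" --pt "30 0 0 0 0 0 0" --pt "30 0 0 0 0 0 0" --pt "30 0 0 0 0 0 0" --pt "30 0 0 0 0 0 0" --pt "30 0 0 0 0 0 0" --grip_force 50

```text
time_s: 3.65
tool_pos: [0.4803, -0.0431, 0.0277]
tool_rot: [179.9, -0.1, 15.3]
force: [-0.5, -1.1, 5.6]
grip_width: 0.0384
```

Call:
send_rows --pt "30 0 0 0 0 0 0" --pt "30 0 0 -10 0 0 0" --pt "30 0 0 -35 0 0 0" --pt "30 0 0 -45 0 0 0" --pt "30 0 0 -30 0 0 0" --pt "30 0 0 0 0 0 0" --pt "30 0 0 0 0 0 0"

```text
time_s: 4.35
tool_pos: [0.479, -0.0429, 0.1468]
tool_rot: [180.0, -0.0, 15.3]
force: [-0.7, -0.0, -2.2]
grip_width: 0.0386
```

```bash
python3 - <<'E'
from h import *
o=env.get_obs(); print(o['tool_pos'],o['tool_rot'],o['force'],o['grip_width'])
cal=env.get_calibration('wrist'); im=env.read_camera('wrist'); im2=env.read_camera('scene')
for p in ((*o['tool_pos'][:2],o['tool_pos'][2]+.0093),): print(proj(cal,p), proj(env.get_calibration('scene'),p))
s=proj(env.get_calibration('scene'),o['tool_pos']).astype(int)
c=cv2.resize(im2[s[1]-50:s[1]+50,s[0]-50:s[0]+50],(480,480),interpolation=cv2.INTER_CUBIC)
w=im[150:390,200:440]; w=cv2.resize(w,(480,480))
cv2.imwrite('pics/g1.png',np.hstack([w,c])[:,:800,::-1] if 0 else cv2.resize(np.hstack([w,c]),(800,400))[:,:,::-1])
E
```

```text
[ 0.4789714  -0.04285704  0.14676216] [ 1.79956262e+02 -1.19667705e-02  1.52844544e+01] [-0.69233262 -0.04095072 -2.1824835 ] 0.03863096300960666
[321.62374562 303.03055932] [274.85514379 167.78230767]
```

View pics/g1.png

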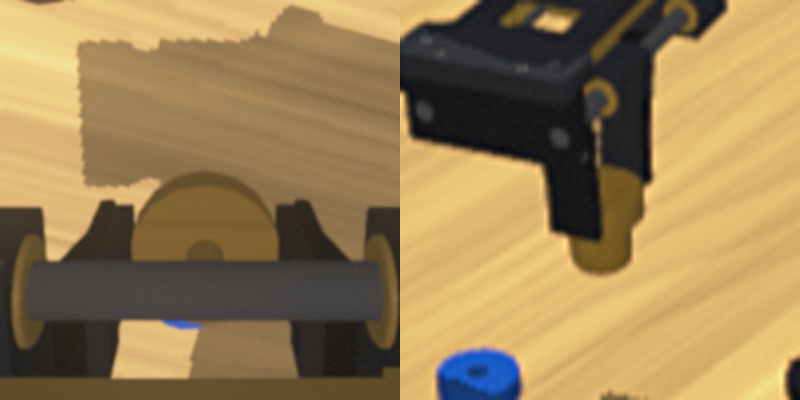

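The bushing is held upright and weighs about 2.2 N. In the wrist view its hole is at about (323,302), against a predicted (321.6,303). I'll move to just short of the bore and look.

Call:
send_rows --pt "30 10 -35 0 0 0 0" --pt "30 10 -35 0 0 0 0" --pt "30 10 -35 0 0 0 0" --pt "30 10 -35 0 0 0 0" --pt "30 10 -35 0 0 0 0" --pt "30 0 -33 0 0 0 0" --pt "30 0 0 0 0 0 0" --pt "30 0 0 0 0 0 0" --pt "30 0 0 0 0 0 0"

```text
time_s: 5.35
tool_pos: [0.4721, 0.1696, 0.1453]
tool_rot: [180.0, 0.1, 15.2]
force: [0.5, 0.0, -2.3]
grip_width: 0.0385
```

```bash
python3 - <<'E'
from h import *
o=env.get_obs(); print(o['tool_pos'],o['tool_rot'],o['force'],o['grip_width'])
cal=env.get_calibration('wrist'); im=env.read_camera('wrist')
u=proj(cal,(.530,.188,.07)); print(u)
l,t=(np.array(u)-45).astype(int); l=max(l,0);t=max(t,0)
b,s=blob(im,(l,t,l+90,t+90),lambda h:h[...,2]<70); print(b,s,ray(cal,b,.068))
g=cv2.cvtColor(im,cv2.COLOR_RGB2GRAY)
cv2.circle(im,tuple(b.astype(int)),2,(255,0,0),-1); cv2.imwrite('pics/w2.png',im[:,:,::-1])
E
```

```text
[0.47213813 0.16960299 0.14532717] [1.79980050e+02 1.37630905e-01 1.52122094e+01] [ 0.4748218   0.03255488 -2.25539535] 0.03849610277177824
[317.3961915  149.86613595]Traceback (most recent call last):
  File "<stdin>", line 6, in <module>
  File "h.py", line 10, in blob
    n,_,s,c=cv2.connectedComponentsWithStats(m); i=1+np.argmax(s[1:,4]); return c[i]+[l,t],s[i]
                                                     ~~~~~~~~~^^^^^^^^^
    return _wrapfunc(a, 'argmax', axis=axis, out=out, **kwds)
    return bound(*args, **kwds)
ValueError: attempt to get argmax of an empty sequence
```

```bash
python3 - <<'E'
from h import *
cal=env.get_calibration('wrist'); im=env.read_camera('wrist')
cv2.imwrite('pics/w2.png',im[:,:,::-1])
E
```

```text
(no output)
```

View pics/w2.png

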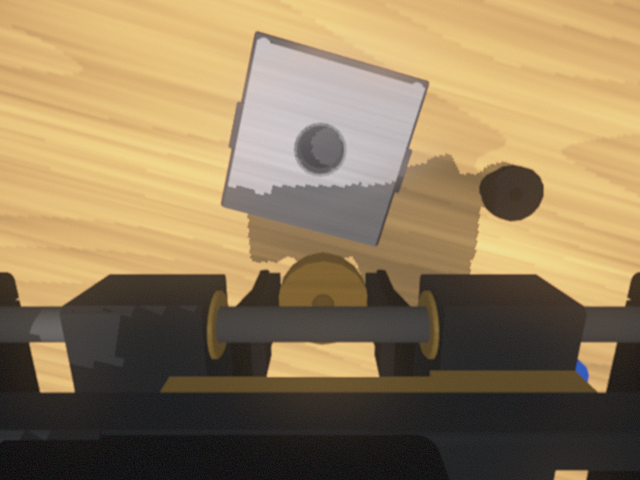

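```bash
python3 - <<'E'
from h import *
im=cv2.imread('pics/w2.png'); cal=env.get_calibration('wrist'); o=env.get_obs(); t=o['tool_pos']
g=cv2.cvtColor(im,cv2.COLOR_BGR2GRAY)[110:188,280:360]; print(g[38,::4])
m=(g<125).astype(np.uint8); n,l,s,c=cv2.connectedComponentsWithStats(m); print(s)
k=l[38,18] or l[38,20]; cn=max(cv2.findContours((l==k).astype(np.uint8),0,1)[0],key=cv2.contourArea)
e=cv2.fitEllipse(cv2.convexHull(cn)); b=np.array(e[0])+[280,110]; print(e,b)
B=ray(cal,b,.0695); print('bore',B)
h=ray(cal,(323,302),t[2]+.0083); print('head-tcp',h-t)
R=cv2.Rodrigues(np.zeros(3))[0]
y=np.radians(o['tool_rot'][2]); d=B-h; d2=B-t
for q in (d,d2): print(q, 'tool xy mm',1e3*(q[0]*np.cos(y)+q[1]*np.sin(y)),1e3*(q[0]*np.sin(y)-q[1]*np.cos(y)))
E
```

```text
[200 200 199 200 131  92  88  88 103 109 110 108 105 110 108 107 148 196
 194 192]
[[   0    0   80   78 4382]
 [  16   15   48   49 1769]
 [  65   75   15    3   28]
 [   3   76    7    2   11]
 [  16   76    7    2   10]
 [  25   76   10    2   15]
 [  38   76    9    2   13]
 [  51   76    8    2   12]]
((39.58380126953125, 39.095951080322266), (47.075828552246094, 47.98647689819336), 170.911865234375) [319.58380127 149.09595108]
bore [0.53128256 0.18668253 0.0695    ]
head-tcp [ 0.00017803 -0.00058991  0.0083    ]
[ 0.05846233  0.01781464 -0.0846766 ] tool xy mm 61.08633742101343 -1.9144973309448334
[ 0.05864037  0.01722472 -0.0763766 ] tool xy mm 61.10399041017037 -1.2985562028357458
```

Call:
send_rows --pt "30 20 -0.6 0 0 0 0" --pt "30 25 -0.6 0 0 0 0" --pt "30 16 -0.6 0 0 0 0" --pt "30 0 0 0 0 0 0" --pt "30 0 0 20 0 0 0" --pt "30 0 0 15 0 0 0" --pt "30 0 0 6 0 0 0" --pt "30 0 0 0 0 0 0" --pt "30 0 0 0 0 0 0" --pt "30 0 0 0 0 0 0" --grip_force 60

```text
time_s: 6.45
tool_pos: [0.5314, 0.189, 0.1063]
tool_rot: [180.0, -0.1, 15.3]
force: [0.2, 0.1, -2.0]
grip_width: 0.0378
```

Call:
send_rows --pt "30 0 0 3 0 0 0" --pt "30 0 0 3 0 0 0" --pt "30 0 0 2 0 0 0" --pt "30 0 0 2 0 0 0" --pt "30 0 0 0 0 0 0" --pt "30 0 0 0 0 0 0" --pt "30 0 0 0 0 0 0"

```text
time_s: 7.15
tool_pos: [0.5311, 0.1887, 0.0956]
tool_rot: [180.0, -0.0, 15.3]
force: [1.0, -1.1, -0.6]
grip_width: 0.0388
```

Call:
send_rows --pt "30 -0.3 1.2 0 0 0 0" --pt "30 0 0 1 0 0 0" --pt "30 0 0 1 0 0 0" --pt "30 0 0 1 0 0 0" --pt "30 0 0 0 0 0 0" --pt "30 0 0 0 0 0 0"

```text
time_s: 7.75
tool_pos: [0.5309, 0.1876, 0.0924]
tool_rot: [180.0, 0.0, 15.3]
force: [0.7, -1.0, -1.8]
grip_width: 0.0381
```

Call:
send_rows --pt "30 0 0 1 0 0 0" --pt "30 0 0 1 0 0 0" --pt "30 0 0 1 0 0 0" --pt "30 0 0 1 0 0 0" --pt "30 0 0 0 0 0 0" --pt "30 0 0 0 0 0 0"

```text
time_s: 8.35
tool_pos: [0.5313, 0.1873, 0.0885]
tool_rot: [180.0, -0.0, 15.3]
force: [1.0, -1.3, -2.1]
grip_width: 0.038
```

Call:
send_rows --pt "30 0 0 1 0 0 0" --pt "30 0 0 1 0 0 0" --pt "30 0 0 1 0 0 0" --pt "30 0 0 0 0 0 0" --pt "30 0 0 0 0 0 0"

```text
time_s: 8.85
tool_pos: [0.5313, 0.1873, 0.0855]
tool_rot: [180.0, -0.0, 15.3]
force: [1.9, -2.0, -0.6]
grip_width: 0.0382
```

Call:
send_rows --pt "30 0 0 1 0 0 0" --pt "30 0 0 1 0 0 0" --pt "30 0 0 1 0 0 0" --pt "30 0 0 0 0 0 0" --pt "30 0 0 0 0 0 0"

```text
time_s: 9.35
tool_pos: [0.5314, 0.1873, 0.0827]
tool_rot: [180.0, -0.0, 15.3]
force: [2.8, -3.0, 2.0]
grip_width: 0.0381
```

```bash
python3 - <<'E'
from h import *
o=env.get_obs(); print(o['tool_pos'],o['force'],o['wrist_torque'])
im2=env.read_camera('scene'); 
s=proj(env.get_calibration('scene'),(.53,.187,.075)).astype(int)
cv2.imwrite('pics/s2.png',cv2.resize(im2[s[1]-60:s[1]+60,s[0]-60:s[0]+60],(600,600),interpolation=cv2.INTER_CUBIC)[:,:,::-1])
E
```

```text
[0.53142363 0.187271   0.08270475] [ 2.84995197 -2.98684712  1.95591775] [-0.81005648 -0.72119913 -0.0348349 ]
```

View pics/s2.png

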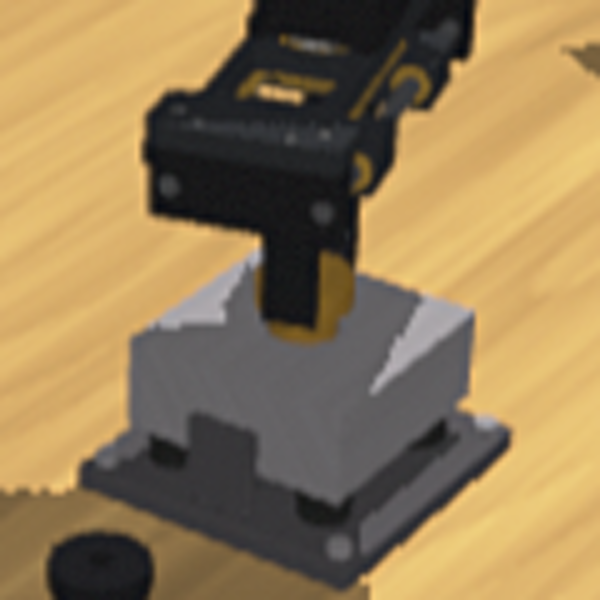

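The barrel is well started. The side force of about 3 N toward (+x,−y) means the tool is slightly off the bore axis, so I'll yield that way while pressing.

Call:
send_rows --pt "30 0.4 0.7 0 0 0 0" --pt "30 0 0 1 0 0 0" --pt "30 0 0 1 0 0 0" --pt "30 0 0 1 0 0 0" --pt "30 0 0 0 0 0 0" --pt "30 0 0 0 0 0 0"

```text
time_s: 10.0
tool_pos: [0.5318, 0.1872, 0.0799]
tool_rot: [180.0, -0.0, 15.3]
force: [2.1, -3.2, 4.2]
grip_width: 0.0384
```

Call:
send_rows --pt "30 0.2 0.9 0 0 0 0" --pt "30 0 0 1 0 0 0" --pt "30 0 0 1 0 0 0" --pt "30 0 0 1 0 0 0" --pt "30 0 0 0 0 0 0" --pt "30 0 0 0 0 0 0"

```text
time_s: 10.6
tool_pos: [0.532, 0.1871, 0.0774]
tool_rot: [-180.0, -0.0, 15.3]
force: [0.5, -2.4, 8.2]
grip_width: 0.038
```

Call:
send_rows --pt "30 0 0.7 0 0 0 0" --pt "30 0 0 1 0 0 0" --pt "30 0 0 1 0 0 0" --pt "30 0 0 1 0 0 0" --pt "30 0 0 0 0 0 0" --pt "30 0 0 0 0 0 0"

```text
time_s: 11.2
tool_pos: [0.532, 0.1872, 0.0744]
tool_rot: [-179.9, -0.0, 15.3]
force: [0.3, -1.1, 8.2]
grip_width: 0.0379
```

Call:
send_rows --pt "30 0 0 1 0 0 0" --pt "30 0 0 1 0 0 0" --pt "30 0 0 0 0 0 0" --pt "30 0 0 0 0 0 0"

```text
time_s: 11.6
tool_pos: [0.532, 0.1872, 0.0729]
tool_rot: [-179.9, -0.0, 15.3]
force: [-0.9, -2.4, 11.4]
grip_width: 0.0379
```

Call:
send_rows --pt "30 0 0 1 0 0 0" --pt "30 0 0 1 0 0 0" --pt "30 0 0 0 0 0 0" --pt "30 0 0 0 0 0 0"

```text
time_s: 12.0
tool_pos: [0.5321, 0.1873, 0.0711]
tool_rot: [-179.9, -0.1, 15.3]
force: [-0.7, -2.2, 12.5]
grip_width: 0.0377
```

Call:
send_rows --pt "30 0 0 1 0 0 0" --pt "30 0 0 1 0 0 0" --pt "30 0 0 0 0 0 0" --pt "30 0 0 0 0 0 0"

```text
time_s: 12.4
tool_pos: [0.5321, 0.1874, 0.0691]
tool_rot: [-179.9, -0.1, 15.3]
force: [-1.0, -1.8, 12.5]
grip_width: 0.0383
```

Call:
send_rows --pt "30 0 0 1 0 0 0" --pt "30 0 0 0.5 0 0 0" --pt "30 0 0 0 0 0 0" --pt "30 0 0 0 0 0 0"

```text
time_s: 12.8
tool_pos: [0.532, 0.1874, 0.0677]
tool_rot: [-179.9, -0.0, 15.4]
force: [-0.8, -1.6, 13.2]
grip_width: 0.038
```

Call:
send_rows --pt "30 0 0 1 0 0 0" --pt "30 0 0 0.5 0 0 0" --pt "30 0 0 0 0 0 0" --pt "30 0 0 0 0 0 0"

```text
time_s: 13.2
tool_pos: [0.5321, 0.1874, 0.0666]
tool_rot: [-180.0, -0.0, 15.4]
force: [-2.3, -1.6, 16.0]
grip_width: 0.0384
```

The force now rises at about 2.5 N/mm, which matches the block's spring, so the shoulder has bottomed. The computed heights agree. One small extra push will confirm it.

Call:
send_rows --pt "30 0 0 0.8 0 0 0" --pt "30 0 0 0 0 0 0" --pt "30 0 0 0 0 0 0"

```text
time_s: 13.5
tool_pos: [0.5321, 0.1874, 0.0661]
tool_rot: [-180.0, -0.0, 15.4]
force: [-2.4, -2.8, 16.9]
grip_width: 0.0382
```

Call:
send_rows --pt "30 0 0 -1.5 0 0 0" --pt "30 0 0 -1.5 0 0 0" --pt "30 0 0 -1.5 0 0 0" --pt "30 0 0 -1.5 0 0 0" --pt "30 0 0 0 0 0 0" --pt "30 0 0 0 0 0 0"

```text
time_s: 14.1
tool_pos: [0.532, 0.1874, 0.0705]
tool_rot: [-179.9, -0.1, 15.4]
force: [0.9, -0.0, 7.5]
grip_width: 0.0377
```

Call:
send_rows --pt "30 0 0 -1.5 0 0 0" --pt "30 0 0 -1.5 0 0 0" --pt "30 0 0 -0.5 0 0 0" --pt "30 0 0 0 0 0 0" --pt "30 0 0 0 0 0 0"

```text
time_s: 14.6
tool_pos: [0.532, 0.1872, 0.0732]
tool_rot: [-179.9, -0.0, 15.3]
force: [3.0, 5.9, 0.2]
grip_width: 0.0381
```

Call:
send_rows --pt "60 0 0 0 0 0 0" --pt "60 0 0 0 0 0 0" --pt "60 0 0 0 0 0 0" --pt "60 0 0 0 0 0 0" --pt "60 0 0 -15 0 0 0" --pt "60 0 0 -40 0 0 0" --pt "60 0 0 -40 0 0 0" --pt "60 -35 0 -15 0 0 0" --pt "60 -30 0 0 0 0 0" --pt "60 0 0 0 0 0 0" --pt "60 0 0 0 0 0 0"

```text
time_s: 15.7
tool_pos: [0.4697, 0.1681, 0.1843]
tool_rot: [179.9, -0.1, 15.3]
force: [0.0, -0.1, -0.1]
grip_width: 0.0599
```

```bash
python3 - <<'E'
from h import *
o=env.get_obs(); print(o['time_s'],o['tool_pos'],o['force'],o['grip_width'])
cal=env.get_calibration('wrist'); im=env.read_camera('wrist'); im2=env.read_camera('scene'); sc=env.get_calibration('scene')
u=proj(cal,(.5313,.187,.08)).astype(int); s=proj(sc,(.5313,.187,.075)).astype(int); print(u,s)
a=im[max(u[1]-70,0):u[1]+70,u[0]-70:u[0]+70]; b=im2[s[1]-40:s[1]+40,s[0]-40:s[0]+40]
R=lambda i:cv2.resize(i,(400,400),interpolation=cv2.INTER_CUBIC)
cv2.imwrite('pics/f.png',np.hstack([R(a),R(b)])[:,:,::-1])
E
```

```text
15.7 [0.46972788 0.16812486 0.18433833] [ 0.04882807 -0.07427494 -0.11660604] 0.059894752931977095
[318 142] [372 164]
```

View pics/f.png

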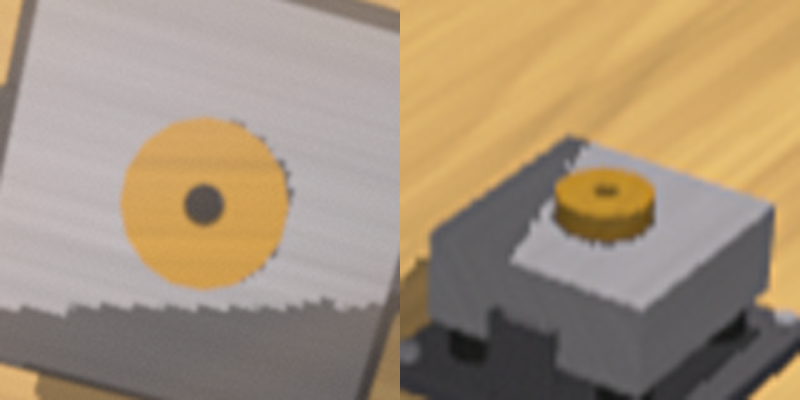

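```bash
python3 -c "
from cell import env
env.sign_off()"
```

```text
the job is handed in; nothing more can be done
```

The brass bushing is pressed into the carrier bore and released, and I handed the job in at about 16 s of the 54 s. The hand-in gives no verdict, so these are my own checks.

- **Grip and start:** I gripped the head near its lower edge and started the barrel in the bore. Side force reached about 3 N on the way down, so I shifted the tool about 2 mm to ease it.
- **Pressing:** The push levelled off at about 14–15 N (tool force plus the bushing's weight) while the barrel slid. It then rose at the block's own spring rate, which I took as the bottom. The highest reading was about 17 N, or 19 N with the bushing's weight, so it stayed under 25 N.
- **Release:** I raised the tool with the block until the push was down to about 2 N, then opened and backed away. A side force of about 6 N showed just before opening.
- **Last pictures:** The head sits upright, centred and against the block, with no visible gap. The block is back up and nothing touches the robot (tool force about 0 N).
- **Not confirmed by picture:** The images cannot resolve a 1.5 mm gap. That the shoulder is flush rests on the force rise and the tool heights, which agreed.
- **Other gauges:** I planned the path clear of the sleeve, ring, stopwatch and sine bar, but did not measure them again afterwards.

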